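# Set the sample box and tuck in the stack of tiles

### The arm

A 6-joint arm with a two-finger parallel gripper is mounted at the origin on the work surface. World frame = base frame: x ahead of the robot, y to its left, z up, the work surface at z = 0. Lengths are in mm, angles in rad, forces in N, time in s.
With the tool pointing down it reaches from about 375 to 900 mm from the base axis. Payload 3.1 kg.
Tool frame: the origin (TCP) lies between the finger pads; the fingertips stand 8 mm ahead of it and the grasp point (between the pads) lies 11 mm behind it; z points along the fingers, y is the line along which they close (so a half turn about z gives the same grasp; the last joint's range is limited). The gripper opens to 87 mm and grips with 3 to 60 N. Pads are 19 mm wide; open, the fingers measure 117 mm over their backs; the gripper's body (75 mm by 190 mm) begins 51 mm behind the grasp point.
Start: joints at [-1.442, 0.527, 1.433, -0, 1.181, -0.178], TCP at [188.779, -595.785, 230.548] pointing down, gripper open.
Joint ranges: [-3.08, 3.08], [-0.75, 2.2], [0.22, 2.44], [-1.43, 4.57], [0, 2.65], [-2.85, 2.85]. Speed limits (rad/s): [2.79, 2.79, 3.14, 3.14, 3.14, 3.14].

### API

Orientations are given as a 3x3 rotation matrix whose columns are the frame's x, y, z axes.
In Python, from workcell import bot, cams, nets gives the robot as it stands.
- The arm moves only by the tool move_arm, never from a script. Its argument "increments" is text: rows parted by semicolons, each of 7 numbers parted by spaces: the finger opening in cm, from 0 to 8.7, then the shift along the tool's x, y, z in cm, then the turn, a rotation vector about the tool's x, y, z in rad. In form: claw tx ty tz rx ry rz; .... A call has 1 to 10 rows; each row shifts and turns the commanded pose from where the row before left it, along the tool's axes as they then stand; what a row does not reach is not made up. A row lasts 1/10 s, in which the tool goes at most 50 mm and 8.59 degrees, less where a joint would pass 70% of its speed; a pose out of reach is approached as far as the arm can. A call is refused whole if a number of a shift passes 5 or a number of a turn 0.15, either way. A call with a gripper value outside its range is refused whole. The fingers move at their own pace and stop on an object; the grip force is fixed at half the most. Time passes only in rows, so rows that do not move let the fingers close. It gives the time, the measured TCP pose, the force, the opening and the grip force at its end, in the units of the state.
- bot.read_state(): the state, without advancing time (a new reading comes with each control period).
- cams.capture(name): name is "scene" or "top" or "wrist"; returns a dict with "pixels" (480x640x3 uint8, red, green, blue), "intrinsics" (3x3 intrinsics, pixels), "R" (3x3) and "t" (3): a world point X has camera coordinates R X + t. Camera axes: x right, y down, z forward; pixel columns grow to the right and rows downward; lengths in mm; the calibration is good to about 2 mm. A picture is of the moment at which its call begins. There is no depth.
- bot.sign_off(): hands the job in; it is judged then, once.
Trained networks look in the newest picture that a camera, given by its name, has taken for a name from the list of things; names that differ only in an ending like _2 or _b are one class to them, and where a whole thing is asked for, a point or a joint stands for the part that bears it (a point fixed in the world has none). Each returns a list of dicts, best first, with "confidence" (0 to 1); they miss things now and then, are a little off and sometimes report something else, mostly with a low value. They report only what shows in the picture. A call takes as long as a camera call. They do not tell look-alikes from the thing itself.
- nets.search_frame(camera, label): "location" ([x, y, z] in mm, in world coordinates, good to about 4 mm: the middle of the surface that is visible of it).
The state is a dict: "time_s": time; "joints": joint angles; "qd": joint speeds; "tau": joint torques, N m; "position": TCP position; "tcp_rot": TCP orientation; "wrist_force": force on the tool from outside, world axes, zero at the start; "torque": the same for the moment, N m; "opening": opening from 0.0 (shut) to 1.0 (fully open); "grip_force": force on a finger pad.
Only numpy, scipy, OpenCV 4.12 (cv2) and the standard library are available. Lean on these libraries where they do the work, as an engineer would, in place of code of your own. Each camera call takes 0.05 s, during which the arm holds its last target. There are 200 camera calls.

### The job

Make room in the sample box for the loose stack of three large tiles: draw the upright divider out of the rear guides and slide it fully home in the front guides, so that the bay at the lipped end is just the length of the stack. Then pick the three tiles up together from the sketchbook and tilt them into that bay along the end wall, low edge tucked under the lip first, and lay the other end down until the stack is flat on the bottom. Leave the small tiles in the back of the box, the carafe, the tumbler and the mouse where they are.

Things in the scene. Friction and masses are not known exactly. Their poses are not given: they have to be found in the camera images.
- box: Plywood sample box, open on top, fixed to the desk, 186 long (x) x 81 wide (y) x 34 high. Origin: centre of the underside. Its -x end has the lip and points away from the robot. Bottom 6 thick, end walls 8, side walls 9; inside 170 long (x = -85 to +85) x 63 wide. Top inner edges of the side walls bevelled, 3 wide, 4 deep. Two pairs of vertical guides in the side walls take the divider.
- bay (a point): Centre of the bay's bottom (upper face of the bottom board), box x = -40, z = 6; axes as the box. Bay: 63 wide (y), 89.5 to 91.5 long once the divider is in the front guides. For the fingers both side walls are cut away to the desk from box x = -64 to -16; there the bottom is only 54 wide, so a 60 wide stack overhangs it by 3 on each side.
- lip (a point): Middle of the lower edge of the lip: box x = -75, z = 30. The lip is a 4 thick strip over the full width of the -x end wall that overhangs the bay by 10; its underside is 24 above the bottom board, its top level with the walls (z = 34).
- guides (a point): Front pair of guides, where the divider has to go: centre of the groove on the bottom board, box x = +9.5, y = 0, z = 6. Axes as the box. Grooves 10 wide (+-5 in x), 5 deep in each side wall, open at the top (z = 34), mouths bevelled by 3.
- rear_guides (a point): Rear pair of guides, same form, where the divider stands at the start: centre of the groove on the bottom board, box x = +35.5, y = 0, z = 6.
- divider_mid (a point): Centre (half-way up) of the loose upright plywood divider, 8 thick (its x) x 70.5 wide (its y) x 48 high (its z), 35 g; its foot is bevelled. Standing home in guides its foot rests on the bottom board, its top is 54 above the desk and 20 above the walls.
- sketchbook: Dark red hard-cover sketchbook lying flat, fixed, 205 (x) x 145 (y) x 11 thick; origin centre of its underside. The stack lies on it.
- tile1_mid (a point): Centre of the lowest of three equal stone-composite tiles, 84 long (x) x 60 wide (y) x 6 thick (z), about 50 g each, that lie squarely on one another as a stack 18 high.
- tile2_mid (a point): Centre of the middle tile of the stack, as tile1; this is the centre of the stack, 20 above the desk at the start.
- tile3_mid (a point): Centre of the top tile of the stack, as tile1.
- small1: Small tile, 40 (x) x 60 (y) x 6, lying on the bottom board against the back of the box, behind the rear guides; origin centre of its underside. To be left alone.
- small2: Second small tile, lying on small1 (upper face 18 above the desk). To be left alone.
- carafe: Glass carafe, 88 wide, 235 high, standing on a wooden coaster 110 wide, 8 high, at the far side; origin centre of its underside. To be left alone.
- tumbler: Glass tumbler, 74 wide, 85 high, standing between the box and the sketchbook; origin centre of its underside. To be left alone.
- mouse: White computer mouse, 108 x 56 x 28 high, near the robot; origin centre of its underside. To be left alone.
Mind the look-alikes: they are no part of the job. Leave any red look-alike of the part that bears divider_mid alone. What is shaped like the part that bears tile3_mid but blue or red is not meant.

How it is judged (in metres and radians):
On the way, in this order (a step that is already met when the one before it is completed fails the run):
1. the divider is fully home in the front guides, before the tiles come into the box (x of divider_mid in the frame of guides between -0.003 and 0.003 m and y of divider_mid in the frame of guides between -0.004 and 0.004 m and z of divider_mid in the frame of guides between 0.02 and 0.0265 m and angle between divider_mid's own z axis and vertical below 0.06 rad and horizontal distance between each of tile1_mid, tile2_mid, tile3_mid and bay above 0.08 m), for 0.2 s.
2. the three tiles are together over the bay, clearly tilted (more than 12 degrees), low edge down in the bay, the divider still home (angle between tile1_mid's own z axis and vertical between 0.2 and 1 rad and x of tile1_mid in the frame of bay between -0.03 and 0.03 m and y of tile1_mid in the frame of bay between -0.006 and 0.006 m and z of each of tile1_mid, tile2_mid, tile3_mid in the frame of bay below 0.044 m and angle between tile2_mid's own z axis and vertical between 0.2 and 1 rad and x of tile2_mid in the frame of bay between -0.03 and 0.03 m and y of tile2_mid in the frame of bay between -0.006 and 0.006 m and angle between tile3_mid's own z axis and vertical between 0.2 and 1 rad and x of tile3_mid in the frame of bay between -0.03 and 0.03 m and y of tile3_mid in the frame of bay between -0.006 and 0.006 m and x of divider_mid in the frame of guides between -0.003 and 0.003 m and y of divider_mid in the frame of guides between -0.004 and 0.004 m and z of divider_mid in the frame of guides between 0.02 and 0.0265 m and angle between divider_mid's own z axis and vertical below 0.06 rad), for 0.1 s.
At the end, for the whole second after the job is handed in: Divider upright and fully home in the front guides (within 3 mm); the three tiles flat (tilt under 0.04 rad) and at rest in a stack on the bottom of the bay, low end under the lip, centres -5 to +6 mm lengthwise and 4 mm sideways from the bay centre; nothing held (x of tile1_mid in the frame of bay between -0.005 and 0.006 m and y of tile1_mid in the frame of bay between -0.004 and 0.004 m and z of tile1_mid in the frame of bay between 0 and 0.0175 m and angle between each of tile1_mid, tile2_mid, tile3_mid's own z axis and vertical below 0.04 rad and linear speed of each of tile1, tile2, tile3 below 0.02 m/s and x of tile2_mid in the frame of bay between -0.005 and 0.006 m and y of tile2_mid in the frame of bay between -0.004 and 0.004 m and z of tile2_mid in the frame of bay between 0 and 0.0175 m and x of tile3_mid in the frame of bay between -0.005 and 0.006 m and y of tile3_mid in the frame of bay between -0.004 and 0.004 m and z of tile3_mid in the frame of bay between 0 and 0.0175 m and x of divider_mid in the frame of guides between -0.003 and 0.003 m and y of divider_mid in the frame of guides between -0.004 and 0.004 m and z of divider_mid in the frame of guides between 0.02 and 0.0265 m and angle between divider_mid's own z axis and vertical below 0.06 rad); the robot touches nothing.
It fails at once if the carafe moved more than 20 mm or tipped (distance of carafe from where it was at the start of the episode above 0.02 m or angle between carafe's own z axis and vertical above 0.35 rad).
It fails at once if the tumbler moved more than 20 mm or tipped (distance of tumbler from where it was at the start of the episode above 0.02 m or angle between tumbler's own z axis and vertical above 0.35 rad).
It fails at once if the mouse moved more than 20 mm (distance of mouse from where it was at the start of the episode above 0.02 m).
It fails at once if a small tile moved more than 12 mm (distance of any of small1, small2 from where it was at the start of the episode above 0.012 m).
It also fails if it takes over 67 s, if anything falls off the work surface, if the arm or the gripper's body presses on something with over 40 N, if the wrist force passes 120 N, or if a joint passes its speed limit or range.

## Working session

There is one attempt and no reset: what is moved stays moved. The work goes in short steps, Python scripts to look and compute and a tool call to move; the robot and the scene stay as the last step left them, time stands still between calls to the robot, and variables do not carry over. Pictures are saved under pics/ and viewed, at most 10 in all, crops included, and the job is handed in when it is done.

Besides the shell and the picture viewer there is one more tool, called after ">>>" in YAML: its name, and indented under it one key for each argument. move_arm: Moves the arm, as the interface text tells. Its arguments: {"type":"object","properties":{"increments":{"type":"string"}},"required":["increments"]}

```bash
ls; mkdir -p pics
cat > h.py <<'E'
import numpy as np, cv2
from workcell import bot, cams, nets
def cap(c,fn=None):
    d=cams.capture(c)
    if fn: cv2.imwrite('pics/'+fn,d['pixels'][:,:,::-1])
    return d
def proj(d,X):
    X=np.atleast_2d(X); p=(np.array(d['R'])@X.T).T+np.array(d['t']); q=(np.array(d['intrinsics'])@p.T).T
    return q[:,:2]/q[:,2:]
def unproj(d,uv,z):
    R=np.array(d['R']);t=np.array(d['t']);C=-R.T@t
    uv=np.atleast_2d(uv); r=(R.T@np.linalg.inv(d['intrinsics'])@np.c_[uv,np.ones(len(uv))].T).T
    return C+r*((z-C[2])/r[:,2])[:,None]
E
python3 - <<'E'
from h import *
np.set_printoptions(precision=1,suppress=True)
for c in ['top','scene']:
    d=cap(c,c+'1.png')
    print(c,-np.array(d['R']).T@d['t'])
    for l in ['box','divider_mid','sketchbook','tile3_mid','small2','carafe','tumbler','mouse']:
        print(l,[(np.array(r['location']),round(r['confidence'],2),proj(d,r['location'])[0]) for r in nets.search_frame(c,l)])
print(bot.read_state())
E
```

```text
pics
top [ 407.5   71.1 1387.2]
box [(array([ 606.6, -270.6,    8.1]), 0.79, array([458.3, 205.3]))]
divider_mid [(array([ 564.2, -279.1,   51.2]), 0.43, array([467.4, 221. ]))]
sketchbook [(array([513.6, 258.7,  11. ]), 0.92, array([233.3, 247.8]))]
tile3_mid [(array([504.6, 251.2,  27.8]), 0.9, array([235.6, 251.1])), (array([522.8, 457. ,   4.3]), 0.79, array([149.7, 245.3])), (array([305.6, 332.3,   3.4]), 0.75, array([202.3, 337.8]))]
small2 []
carafe [(array([ 605.4, -271.9,    4.7]), 0.73, array([458.6, 206. ])), (array([730.7,  -0.5, 144. ]), 0.72, array([345.4, 140.5]))]
tumbler [(array([639.1,  15.1,  28. ]), 0.83, array([336.8, 192. ])), (array([ 562. , -281.5,   51.4]), 0.46, array([468.5, 221.9]))]
mouse [(array([440.4,   1.6,  26.2]), 0.86, array([344.2, 277.5]))]
scene [1032.9  -66.3  911.5]
box [(array([ 611.4, -273.9,   18.9]), 0.77, array([132.3, 340.7]))]
divider_mid [(array([ 577.5, -146.4,   34.8]), 0.87, array([196.4, 299.5])), (array([ 568.6, -278.4,   40. ]), 0.63, array([122.6, 315.8])), (array([ 610.8, -264.3,   16.2]), 0.37, array([138. , 339.3]))]
sketchbo
[... 470 characters left out ...]
ay([452.9,  -1.9,  26.7]), 0.49, array([254.7, 226.4]))]
tumbler [(array([614.7,  15.1,  46.9]), 0.83, array([286. , 288.2]))]
mouse [(array([ 611.9, -272. ,   11.9]), 0.71, array([134.6, 342. ])), (array([453.9,  -4.2,  24.6]), 0.69, array([253.8, 227.6]))]
{'time_s': 0.9, 'joints': array([-1.4,  0.5,  1.4, -0. ,  1.2, -0.2]), 'qd': array([-0., -0., -0.,  0., -0., -0.]), 'tau': array([  0. , -44. , -17.7,   0.1,   0.1,  -0. ]), 'position': array([ 188.8, -595.8,  230.6]), 'tcp_rot': array([[ 1. ,  0.3, -0. ],
       [ 0.3, -1. ,  0. ],
       [-0. , -0. , -1. ]]), 'wrist_force': array([-0.4,  0.6, -0.2]), 'torque': array([-0.1,  0. ,  0. ]), 'grip_force': 0.0, 'opening': 0.9956768806376587}
```

View pics/top1.png

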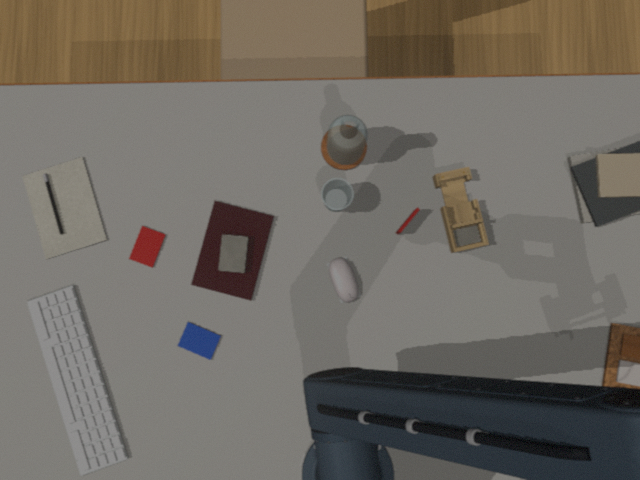

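View pics/scene1.png

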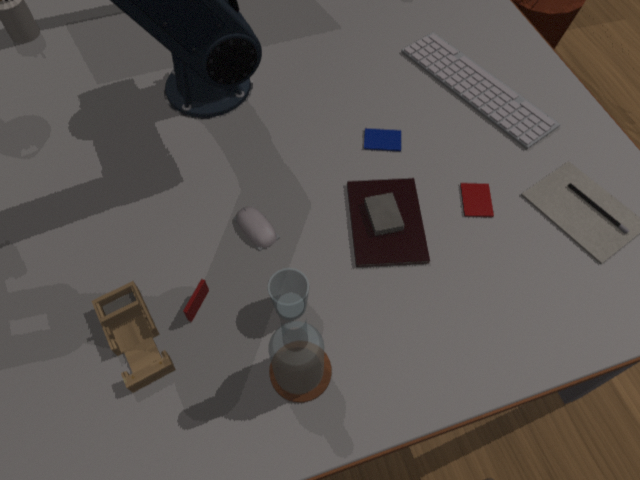

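```bash
cat >> h.py <<'E'
from scipy.spatial.transform import Rotation as Rn, Slerp
import json,os
def Rt(yaw_y,tilt=0):
    "tool down, y axis at world yaw yaw_y; tilt = turn about tool y"
    y=np.array([np.cos(yaw_y),np.sin(yaw_y),0]);z=np.array([0,0,-1.]);x=np.cross(y,z)
    return np.c_[x,y,z]@Rn.from_rotvec([0,tilt,0]).as_matrix()
def now():
    s=bot.read_state(); return np.array(s['position'],float),np.array(s['tcp_rot'],float)
def plan(wps,claw,start=None):
    "wps: list of (pos mm, R, nrows). prints rows"
    p,R=start or now(); rows=[]
    for P,Q,n in wps:
        p0,R0=p.copy(),R.copy(); sl=Slerp([0,1],Rn.from_matrix([R0,Q]))
        for k in range(1,n+1):
            a=k/n; d=np.round(R.T@(p0+a*(np.array(P)-p0)-p)/10,2); w=np.round(Rn.from_matrix(R.T@sl(a).as_matrix()).as_rotvec(),3)
            p=p+R@d*10; R=R@Rn.from_rotvec(w).as_matrix(); rows.append(' '.join('%g'%(v+0.0) for v in [claw,*d,*w]))
    for i in range(0,len(rows),10): print('; '.join(rows[i:i+10]))
    return p,R
E
python3 - <<'E'
from h import *
plan([([560,-275,270],Rt(0.22),14)],8.7)
E
```

```text
8.7 3.22 -1.38 -0.28 0 0 -0.106; 8.7 3.35 -1.04 -0.28 0 0 -0.106; 8.7 3.44 -0.67 -0.29 0 0 -0.106; 8.7 3.49 -0.31 -0.28 0 0 -0.106; 8.7 3.5 0.06 -0.28 0 0 -0.106; 8.7 3.48 0.44 -0.28 0 0 -0.106; 8.7 3.41 0.8 -0.28 0 0 -0.106; 8.7 3.31 1.15 -0.28 0 0 -0.106; 8.7 3.17 1.5 -0.29 0 0 -0.106; 8.7 2.99 1.83 -0.28 0 0 -0.106
8.7 2.78 2.13 -0.28 0 0 -0.106; 8.7 2.54 2.41 -0.28 0 0 -0.106; 8.7 2.27 2.67 -0.28 0 0 -0.106; 8.7 1.97 2.9 -0.28 0 0 -0.106
```

>>> move_arm:
  increments: "4 3.22 -1.38 -0.28 0 0 -0.106; 4 3.35 -1.04 -0.28 0 0 -0.106; 4 3.44 -0.67 -0.29 0 0 -0.106; 4 3.49 -0.31 -0.28 0 0 -0.106; 4 3.5 0.06 -0.28 0 0 -0.106; 4 3.48 0.44 -0.28 0 0 -0.106; 4 3.41 0.8 -0.28 0 0 -0.106; 4 3.31 1.15 -0.28 0 0 -0.106; 4 3.17 1.5 -0.29 0 0 -0.106; 4 2.99 1.83 -0.28 0 0 -0.106"

```text
time_s: 1.9
position: [455.0, -365.6, 259.0]
tcp_rot: [[0.198, 0.98, 0.0], [0.98, -0.198, -0.0], [-0.0, 0.0, -1.0]]
wrist_force: [0.4, 0.5, 0.2]
opening: 0.46
grip_force: 0.0
```

>>> move_arm:
  increments: "4 2.78 2.13 -0.28 0 0 -0.106; 4 2.54 2.41 -0.28 0 0 -0.106; 4 2.27 2.67 -0.28 0 0 -0.106; 4 1.97 2.9 -0.28 0 0 -0.106; 4 0 0 0 0 0 0; 4 0 0 0 0 0 0"

```text
time_s: 2.5
position: [560.3, -274.4, 269.9]
tcp_rot: [[-0.219, 0.976, -0.0], [0.976, 0.219, -0.0], [-0.0, -0.001, -1.0]]
wrist_force: [-1.0, -0.9, -0.2]
opening: 0.46
grip_force: 0.0
```

Run:
```python
from h import *
np.set_printoptions(precision=1,suppress=True)
d=cap('wrist','w1.png');C=-np.array(d['R']).T@d['t'];p,R=now();print(p,R,C,R.T@(C-p),d['intrinsics'])
for l in ['box','divider_mid','small2']:
    print(l,[(np.array(r['location']),round(r['confidence'],2),proj(d,r['location'])[0]) for r in nets.search_frame('wrist',l)])
```

```text
[ 559.6 -275.1  269.7] [[-0.2  1.  -0. ]
 [ 1.   0.2 -0. ]
 [-0.  -0.  -1. ]] [ 543.4 -198.5  424.9] [  78.3    0.7 -155.2] [[369.7   0.  318.9]
 [  0.  369.7 241.7]
 [  0.    0.    1. ]]
box [(array([ 608.1, -266. ,    2.1]), 0.82, array([360.4, 203.5]))]
divider_mid [(array([ 559.1, -279.1,   52.6]), 0.91, array([316.4, 214.7])), (array([ 570.3, -146. ,   45.3]), 0.82, array([358.4,  81.5]))]
small2 [(array([ 533.5, -282.9,   18.8]), 0.94, array([293.4, 206.5]))]
```

View pics/w1.png

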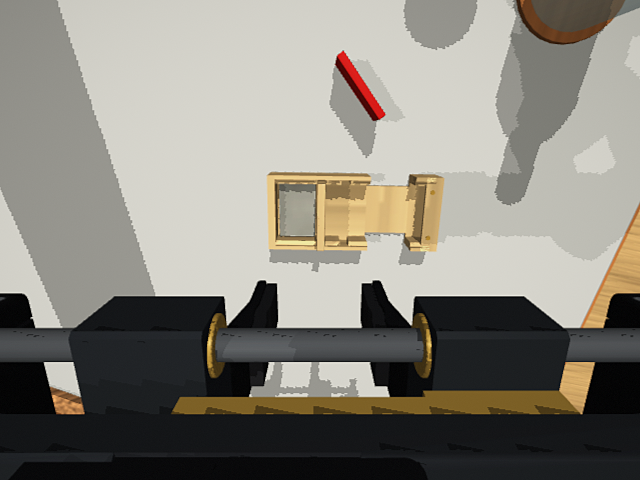

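Run:
```python
from h import *
im=cv2.imread('pics/w1.png')[165:260,257:457]
cv2.imwrite('pics/w1c.png',cv2.resize(im,None,fx=4,fy=4,interpolation=cv2.INTER_CUBIC))
```

```text
(no output)
```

View pics/w1c.png

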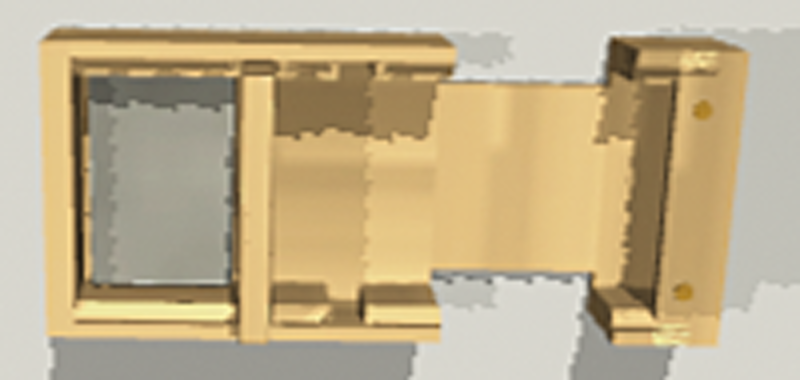

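```bash
cat >> h.py <<'E'
from scipy.optimize import least_squares
def boxT(q,P):
    c,s=np.cos(q[2]),np.sin(q[2]); P=np.atleast_2d(P).astype(float)
    return np.c_[q[0]+c*P[:,0]-s*P[:,1], q[1]+s*P[:,0]+c*P[:,1], P[:,2]]
E
python3 - <<'E'
from h import *
np.set_printoptions(precision=2,suppress=True)
d=cams.capture('wrist')
cp=np.array([[40,42],[50,337],[748,52],[718,345],[455,50],[440,340]])
B=np.array([[93,-40.5,34],[93,40.5,34],[-93,-40.5,34],[-93,40.5,34],[-16,-40.5,34],[-16,40.5,34]])
uv=cp/4+[257-.375,165-.375]
r=least_squares(lambda q:(proj(d,boxT(q,B))-uv).ravel(),[605,-272,-2.92])
print(r.x,r.fun.reshape(-1,2))
D=unproj(d,np.array([[238,342],[268,342],[240,72],[275,72],[256,342],[257,72]])/4+[256.6,164.6],54)
q=r.x;c,s=np.cos(q[2]),np.sin(q[2]);print((D[:,:2]-q[:2])@np.array([[c,-s],[s,c]]))
Q=np.array([[40.5+31,0,0]])
for nm,P in dict(bayfloor_u=[-40,-27,6],bf_l=[-40,27,6],lipedgeU=[-75,-31.5,34],lipedgeL=[-75,31.5,34],innbackU=[85,-28.5,34],innbackL=[85,28.5,34],rearslotU=[35.5,-36.5,34]).items():
    print(nm,((proj(d,boxT(q,P))-[256.6,164.6])*4)[0])
E
```

```text
[ 598.04 -275.3    -2.94] [[-0.05  0.16]
 [-0.51  0.11]
 [ 0.3  -0.14]
 [-0.13  0.04]
 [ 0.22 -0.55]
 [ 0.16  0.49]]
[[ 40.24  34.71]
 [ 32.33  34.61]
 [ 40.46 -36.15]
 [ 31.72 -36.26]
 [ 35.49  34.65]
 [ 36.21 -36.21]]
bayfloor_u [524.9   85.55]
bf_l [512.83 269.88]
lipedgeU [677.51  85.06]
lipedgeL [655.83 313.51]
innbackU [71.46 89.  ]
innbackL [ 76.   296.32]
rearslotU [259.28  60.84]
```

Run:
```python
from h import *
q=[598.04,-275.3,-2.94]
json.dump(q,open('q.json','w'))
R=Rt(np.pi-2.94)
t=boxT(q,[35.5,0,0])[0]; print(t)
plan([(t+[0,0,100],R,5),(t+[0,0,36],R,5)],3)
```

```text
[ 563.25891321 -282.40816446    0.        ]
3 -0.14 0.05 3.4 0 0 0.003; 3 -0.15 0.06 3.39 0 0 0.004; 3 -0.14 0.05 3.4 0 0 0.003; 3 -0.15 0.06 3.4 0 0 0.003; 3 -0.14 0.06 3.39 0 0 0.003; 3 0 0 1.28 0 0 0; 3 0 0 1.28 0 0 0; 3 0 0 1.28 0 0 0; 3 0 0 1.28 0 0 0; 3 0 0 1.28 0 0 0
```

>>> move_arm:
  increments: "3 -0.14 0.05 3.4 0 0 0.003; 3 -0.15 0.06 3.4 0 0 0.004; 3 -0.14 0.05 3.4 0 0 0.003; 3 -0.15 0.06 3.4 0 0 0.003; 3 -0.14 0.06 3.4 0 0 0.003; 3 0 0 1.28 0 0 0; 3 0 0 1.28 0 0 0; 3 0 0 1.28 0 0 0; 3 0 0 1.28 0 0 0; 3 0 0 1.28 0 0 0"

```text
time_s: 3.75
position: [564.9, -281.9, 36.0]
tcp_rot: [[-0.203, 0.979, 0.002], [0.979, 0.203, -0.001], [-0.002, 0.001, -1.0]]
wrist_force: [1.0, 0.2, -0.2]
opening: 0.343
grip_force: 0.0
```

>>> move_arm:
  increments: "3 0 0 0 0 0 0; 0 0 0 0 0 0 0; 0 0 0 0 0 0 0; 0 0 0 0 0 0 0; 0 0 0 0 0 0 0; 0 0 0 0 0 0 0"

```text
time_s: 4.35
position: [564.7, -281.7, 36.6]
tcp_rot: [[-0.203, 0.979, 0.001], [0.979, 0.203, -0.001], [-0.001, 0.001, -1.0]]
wrist_force: [-0.3, -0.1, 2.3]
opening: 0.092
grip_force: 30.0
```

>>> move_arm:
  increments: "0 0 0 -0.5 0 0 0; 0 0 0 -1 0 0 0; 0 0 0 -1 0 0 0; 0 0 0 -1 0 0 0; 0 0 0 -0.5 0 0 0; 0 0 1.3 0 0 0 0; 0 0 1.3 0 0 0 0; 0 0 0 0 0 0 0; 0 0 0 0 0 0 0"

```text
time_s: 5.25
position: [590.0, -275.6, 75.3]
tcp_rot: [[-0.204, 0.979, -0.001], [0.979, 0.204, 0.0], [0.001, -0.001, -1.0]]
wrist_force: [-0.1, 0.0, -1.0]
opening: 0.089
grip_force: 30.0
```

Run:
```python
from h import *
np.set_printoptions(precision=2,suppress=True)
p=[];
for i in range(3): p.append(now()[0]); d=cap('wrist','w2.png')
print(np.array(p))
q=json.load(open('q.json')); c,s=np.cos(q[2]),np.sin(q[2])
print((np.mean(p,0)[:2]-q[:2])@np.array([[c,-s],[s,c]]))
im=cv2.imread('pics/w2.png')[160:460,200:500]
cv2.imwrite('pics/w2c.png',cv2.resize(im,None,fx=2,fy=2,interpolation=cv2.INTER_CUBIC))
```

```text
[[ 590.04 -275.64   75.26]
 [ 589.55 -275.66   75.23]
 [ 589.3  -275.78   75.27]]
[ 8.32 -1.3 ]
```

View pics/w2c.png

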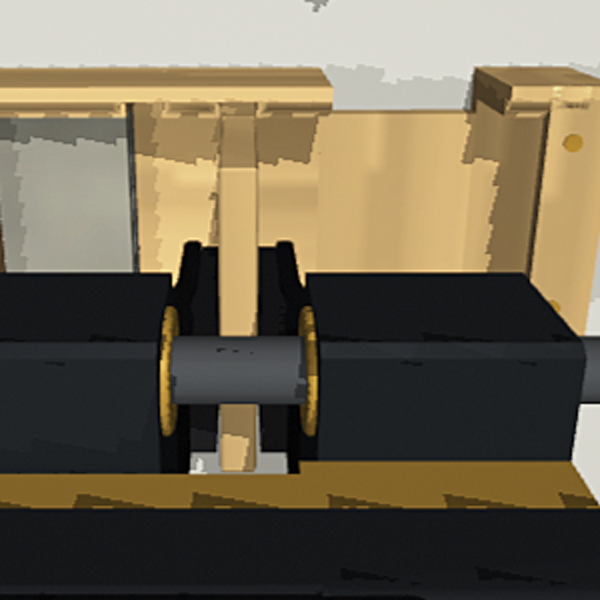

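>>> move_arm:
  increments: "0 0 0 0.6 0 0 0; 0 0 0 0.6 0 0 0; 0 0 0 0.6 0 0 0; 0 0 0 0.6 0 0 0; 0 0 0 0.6 0 0 0; 0 0 0 0.5 0 0 0; 0 0 0 0.3 0 0 0; 0 0 0 0.1 0 0 0; 0 0 0 0 0 0 0"

```text
time_s: 6.3
position: [589.8, -276.2, 37.0]
tcp_rot: [[-0.203, 0.979, 0.0], [0.979, 0.203, -0.0], [-0.0, 0.0, -1.0]]
wrist_force: [0.0, 0.4, -1.0]
opening: 0.093
grip_force: 30.0
```

>>> move_arm:
  increments: "0 0 0 0.08 0 0 0; 0 0 0 0 0 0 0; 0 0 0 0 0 0 0"

```text
time_s: 6.6
position: [590.0, -276.4, 36.6]
tcp_rot: [[-0.203, 0.979, 0.001], [0.979, 0.203, -0.001], [-0.001, 0.001, -1.0]]
wrist_force: [-0.8, -0.2, 2.0]
opening: 0.09
grip_force: 30.0
```

Run:
```python
from h import *
q=json.load(open('q.json'))
p,R=now(); t=boxT(q,[0,0,0])[0]
plan([(p+[0,0,120],R,4),(t+[0,0,270],Rt(-2.94+np.pi/2),14)],5)
```

```text
5 0 0 -3 0 0 0; 5 0 0 -3 0 0 0; 5 -0.01 0.01 -3 0 0 0; 5 0 0 -3 0 0 0; 5 0 0.06 -0.81 0 0 0.112; 5 0 0.06 -0.81 0 0 0.113; 5 0.01 0.05 -0.81 0 0 0.112; 5 0.01 0.06 -0.81 0 0 0.112; 5 0.02 0.05 -0.81 0 0 0.113; 5 0.03 0.06 -0.81 0 0 0.112
5 0.03 0.04 -0.81 0 0 0.113; 5 0.04 0.05 -0.81 0.001 0 0.112; 5 0.05 0.03 -0.81 0 0 0.112; 5 0.04 0.04 -0.81 0 0 0.113; 5 0.05 0.03 -0.81 0 0 0.112; 5 0.06 0.02 -0.81 0 0 0.112; 5 0.05 0.01 -0.81 0 0 0.113; 5 0.06 0.01 -0.81 0 0 0.112
```

>>> move_arm:
  increments: "3 0 0 0 0 0 0; 3 0 0 0 0 0 0; 3 0 0 0 0 0 0"

```text
time_s: 6.9
position: [589.7, -276.2, 36.0]
tcp_rot: [[-0.203, 0.979, -0.0], [0.979, 0.203, 0.0], [0.0, -0.0, -1.0]]
wrist_force: [-0.7, 0.5, -0.2]
opening: 0.279
grip_force: 0.0
```

>>> move_arm:
  increments: "3 0 0 -1 0 0 0; 3 0 0 -3 0 0 0; 3 0 0 -4 0 0 0; 5 0 0 -4 0 0 0; 5 0 0.06 -0.81 0 0 0.112; 5 0 0.06 -0.81 0 0 0.113; 5 0.01 0.05 -0.81 0 0 0.112; 5 0.01 0.06 -0.81 0 0 0.112; 5 0.02 0.05 -0.81 0 0 0.113; 5 0.03 0.06 -0.81 0 0 0.112"

```text
time_s: 7.9
position: [593.2, -275.7, 205.8]
tcp_rot: [[0.457, 0.889, 0.0], [0.889, -0.457, -0.0], [-0.0, 0.0, -1.0]]
wrist_force: [-0.1, -0.3, 0.8]
opening: 0.578
grip_force: 0.0
```

>>> move_arm:
  increments: "7.8 0.03 0.04 -0.81 0 0 0.113; 7.8 0.04 0.05 -0.81 0.001 0 0.112; 7.8 0.05 0.03 -0.81 0 0 0.112; 7.8 0.04 0.04 -0.81 0 0 0.113; 7.8 0.05 0.03 -0.81 0 0 0.112; 7.8 0.06 0.02 -0.81 0 0 0.112; 7.8 0.05 0.01 -0.81 0 0 0.113; 7.8 0.06 0.01 -0.81 0 0 0.112; 7.8 0 0 0 0 0 0; 7.8 0 0 0 0 0 0"

```text
time_s: 8.9
position: [597.7, -275.0, 270.0]
tcp_rot: [[0.979, 0.203, -0.0], [0.203, -0.979, 0.0], [-0.0, -0.0, -1.0]]
wrist_force: [0.2, -0.4, -0.0]
opening: 0.898
grip_force: 0.0
```

Run:
```python
from h import *
np.set_printoptions(precision=2,suppress=True)
P=[]
for i in range(4): P.append(now()[0]); d=cap('wrist','w3.png')
print(np.array(P))
q=json.load(open('q.json'))
B=[[93,-40.5,34],[93,40.5,34],[-93,-40.5,34],[-93,40.5,34],[-64,-40.5,34],[-64,40.5,34],[-16,-40.5,34],[-16,40.5,34],[9.5,-35,54],[9.5,35,54]]
uv=proj(d,boxT(q,B));print(uv)
o=np.floor(uv.min(0)-15).astype(int);e=np.ceil(uv.max(0)+15).astype(int);print(o,e)
o=np.maximum(o,0)
im=cv2.imread('pics/w3.png')[o[1]:e[1],o[0]:e[0]]
im=cv2.resize(im,None,fx=3,fy=3,interpolation=cv2.INTER_CUBIC);print(im.shape,o);cv2.imwrite('pics/w3c.png',im)
```

```text
[[ 597.66 -275.    269.97]
 [ 597.47 -274.86  269.47]
 [ 597.4  -274.84  269.19]
 [ 597.42 -274.83  269.04]]
[[283.38 287.99]
 [354.25 288.07]
 [278.51 116.25]
 [359.52 116.35]
 [279.36 146.19]
 [358.6  146.28]
 [280.68 192.98]
 [357.17 193.06]
 [284.81 220.8 ]
 [352.98 220.88]]
[263 101] [375 304]
(609, 336, 3) [263 101]
```

View pics/w3c.png

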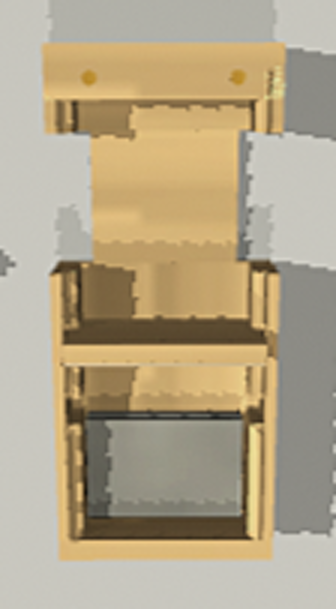

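Run:
```python
from h import *
np.set_printoptions(precision=2,suppress=True)
d=cap('wrist')
cp=np.array([[44,45],[285,45],[60,557],[271,557],[44,131],[285,132],[52,272],[278.5,271]])
B=np.array([[-93,-40.5,34],[-93,40.5,34],[93,-40.5,34],[93,40.5,34],[-64,-40.5,34],[-64,40.5,34],[-16,-40.5,34],[-16,40.5,34]])
uv=cp/3+[263-.33,101-.33]
r=least_squares(lambda q:(proj(d,boxT(q,B))-uv).ravel(),[605,-272,-2.92]);q2=r.x
print(r.x,r.fun.reshape(-1,2))
q1=np.array(json.load(open('q.json')))
# bias in tool xy
R1=Rt(.22)[:2,:2];R2=Rt(-1.369)[:2,:2]
b=np.linalg.solve(R1-R2,q1[:2]-q2[:2]);print('bias tool',b,'true',q1[:2]-R1@b,q2[:2]-R2@b)
D=unproj(d,np.array([[62,346],[268,346],[62,363],[268,363]])/3+[262.7,100.7],54)
c,s=np.cos(q2[2]),np.sin(q2[2]);print((D[:,:2]-q2[:2])@np.array([[c,-s],[s,c]]))
```

```text
[ 599.3  -273.75   -2.94] [[-0.37 -0.92]
 [ 0.41 -1.  ]
 [-0.32  0.52]
 [ 0.31  0.47]
 [ 0.57  0.42]
 [-0.42  0.02]
 [-0.63  0.31]
 [ 0.45  0.58]]
bias tool [ 0.15 -1.39] true [ 599.43 -275.14] [ 599.43 -275.14]
[[  5.92 -35.05]
 [  5.98  35.18]
 [ 11.87 -35.22]
 [ 11.93  35.33]]
```

Run:
```python
from h import *
json.dump([599.43,-275.14,-2.94],open('q.json','w'))
plan([([525,-30,270],Rt(-1.5),8),([503,250,255],Rt(-1.57),9)],7.8)
```

```text
7.8 -0.27 -3.18 -0.01 0 0 0.016; 7.8 -0.33 -3.18 0 0 0 0.017; 7.8 -0.37 -3.17 -0.01 -0.001 0.001 0.016; 7.8 -0.43 -3.16 -0.01 0 0 0.017; 7.8 -0.48 -3.16 -0.01 0 0 0.016; 7.8 -0.53 -3.15 -0.01 0 0 0.017; 7.8 -0.59 -3.14 -0.01 0 0 0.016; 7.8 -0.64 -3.12 -0.01 0 0.001 0.017; 7.8 -0.02 -3.12 0.17 0 0 0.008; 7.8 -0.05 -3.12 0.17 0 0 0.007
7.8 -0.07 -3.12 0.16 0 0 0.008; 7.8 -0.1 -3.12 0.17 0 0 0.008; 7.8 -0.12 -3.12 0.17 0 0 0.008; 7.8 -0.15 -3.12 0.17 0 0 0.007; 7.8 -0.17 -3.11 0.16 0 0 0.008; 7.8 -0.19 -3.12 0.17 0 0 0.008; 7.8 -0.22 -3.11 0.17 0 0 0.008
```

>>> move_arm:
  increments: "7.8 -0.27 -3.18 -0.01 0 0 0.016; 7.8 -0.33 -3.18 0 0 0 0.017; 7.8 -0.37 -3.17 -0.01 0 0 0.016; 7.8 -0.43 -3.16 -0.01 0 0 0.017; 7.8 -0.48 -3.16 -0.01 0 0 0.016; 7.8 -0.53 -3.15 -0.01 0 0 0.017; 7.8 -0.59 -3.14 -0.01 0 0 0.016; 7.8 -0.64 -3.12 -0.01 0 0 0.017; 7.8 -0.02 -3.12 0.17 0 0 0.008; 7.8 -0.05 -3.12 0.17 0 0 0.007"

```text
time_s: 10.15
position: [520.2, 33.2, 267.1]
tcp_rot: [[0.999, 0.055, -0.001], [0.055, -0.999, 0.001], [-0.001, -0.001, -1.0]]
wrist_force: [-0.5, 0.8, -1.0]
opening: 0.896
grip_force: 0.0
```

>>> move_arm:
  increments: "7.8 -0.07 -3.12 0.16 0 0 0.008; 7.8 -0.1 -3.12 0.17 0 0 0.008; 7.8 -0.12 -3.12 0.17 0 0 0.008; 7.8 -0.15 -3.12 0.17 0 0 0.007; 7.8 -0.17 -3.11 0.16 0 0 0.008; 7.8 -0.19 -3.12 0.17 0 0 0.008; 7.8 -0.22 -3.11 0.17 0 0 0.008; 7.8 0 0 0 0 0 0; 7.8 0 0 0 0 0 0; 7.8 0 0 0 0 0 0"

```text
time_s: 11.15
position: [503.6, 249.1, 255.4]
tcp_rot: [[1.0, -0.0, -0.001], [-0.0, -1.0, 0.0], [-0.001, -0.0, -1.0]]
wrist_force: [0.3, 0.6, -0.3]
opening: 0.898
grip_force: 0.0
```

Run:
```python
from h import *
np.set_printoptions(precision=2,suppress=True)
d=cap('wrist','w4.png');print(now())
r=nets.search_frame('wrist','tile3_mid');print(r)
c=proj(d,r[0]['location'])[0];print(c)
o=(c-[80,65]).astype(int);o=np.maximum(o,0);print(o)
im=cv2.imread('pics/w4.png')[o[1]:o[1]+130,o[0]:o[0]+160]
cv2.imwrite('pics/w4c.png',cv2.resize(im,None,fx=4,fy=4,interpolation=cv2.INTER_CUBIC))
```

```text
(array([503.73, 248.89, 255.49]), array([[ 1., -0., -0.],
       [-0., -1.,  0.],
       [-0., -0., -1.]]))
[{'location': [526.6, 456.2, 4.8], 'confidence': 0.92}, {'location': [290.2, 330.7, 5.3], 'confidence': 0.91}, {'location': [504.7, 255.5, 28.6], 'confidence': 0.59}]
[128.84 185.3 ]
[ 48 120]
```

View pics/w4c.png

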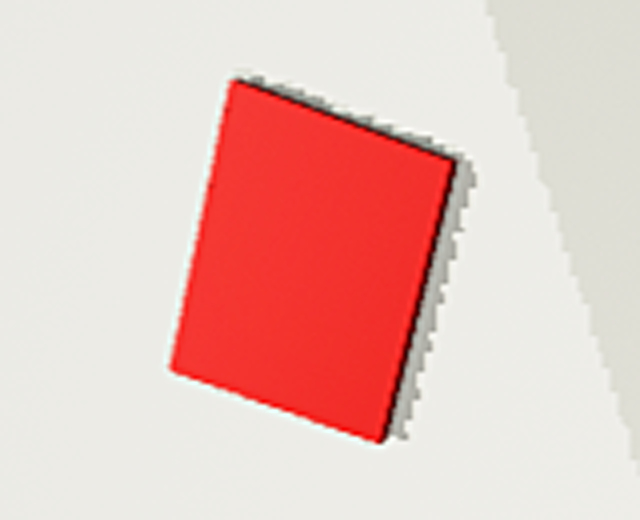

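That is the red look-alike; I crop at the real stack (504.7, 255.5).

Run:
```python
from h import *
d=cap('wrist','w5.png')
c=proj(d,[504.7,255.5,28.6])[0];print(c)
o=(c-[80,65]).astype(int);o=np.maximum(o,0);print(o)
im=cv2.imread('pics/w5.png')[o[1]:o[1]+130,o[0]:o[0]+160]
cv2.imwrite('pics/w5c.png',cv2.resize(im,None,fx=4,fy=4,interpolation=cv2.INTER_CUBIC))
```

```text
[311.83347081 209.36976616]
[231 144]
```

View pics/w5c.png

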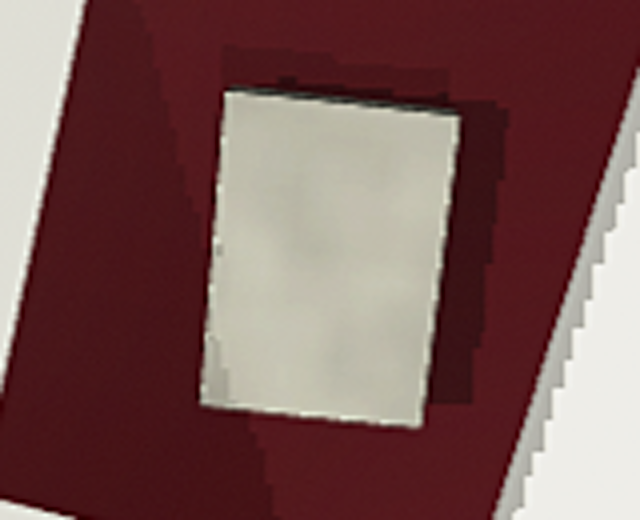

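Run:
```python
from h import *
np.set_printoptions(precision=3,suppress=True)
d=cap('wrist')
uv=np.array([[226,92],[459,115],[422,427],[202,405]])/4+[231-.375,144-.375]
# image up=+x, left=+y ; tile frame x~world x
B=np.array([[42,30,29],[42,-30,29],[-42,-30,29],[-42,30,29]])
r=least_squares(lambda q:(proj(d,boxT(q,B))-uv).ravel(),[504,252,0]);print(r.x,r.fun.reshape(-1,2))
U=unproj(d,uv,29);print(np.linalg.norm(np.roll(U,-1,0)-U,axis=1))
b=np.array([.15,-1.39]); t=r.x[:2]-Rt(-1.57)[:2,:2]@b; print('true',t)
yaw=r.x[2]-np.pi/2
json.dump([*t,r.x[2]],open('s.json','w'))
Q=Rt(yaw)
plan([([*t,100],Q,6),([*t,40],Q,3),([*t,21],Q,3)],7.8)
```

```text
[504.402 254.964  -0.103] [[-0.204 -0.245]
 [ 0.222  0.01 ]
 [ 0.109  0.044]
 [-0.127  0.238]]
[59.549 83.949 59.76  83.495]
true [504.253 253.574]
7.8 0.01 -0.08 2.59 0 0 0.017; 7.8 0.01 -0.07 2.6 0 0 0.017; 7.8 0 -0.08 2.59 0 0 0.016; 7.8 0.01 -0.08 2.6 0 0.001 0.017; 7.8 0 -0.07 2.59 0 0 0.017; 7.8 0 -0.08 2.59 0 0 0.017; 7.8 0 0 2 0 0 0; 7.8 0 0 2 0 0 0; 7.8 -0.01 0 2 0 0 0; 7.8 0 0 0.63 0 0 0
7.8 0 0 0.64 0 0 0; 7.8 0 0 0.63 0 0 0
```

>>> move_arm:
  increments: "7.8 0.01 -0.08 2.59 0 0 0.017; 7.8 0.01 -0.07 2.6 0 0 0.017; 7.8 0 -0.08 2.59 0 0 0.016; 7.8 0.01 -0.08 2.6 0 0 0.017; 7.8 0 -0.07 2.59 0 0 0.017; 7.8 0 -0.08 2.59 0 0 0.017; 7.8 0 0 2 0 0 0; 7.8 0 0 2 0 0 0; 7.8 0 0 2 0 0 0; 7.8 0 0 0.63 0 0 0"

```text
time_s: 12.35
position: [503.1, 253.6, 31.9]
tcp_rot: [[0.995, -0.102, -0.004], [-0.102, -0.995, -0.0], [-0.004, 0.001, -1.0]]
wrist_force: [0.0, 0.4, 0.3]
opening: 0.898
grip_force: 0.0
```

>>> move_arm:
  increments: "7.8 0 0 0.64 0 0 0; 7.8 0 0 0.6 0 0 0; 7.8 0 0 0 0 0 0; 7.8 0 0 0 0 0 0"

```text
time_s: 12.75
position: [504.3, 254.7, 21.8]
tcp_rot: [[0.995, -0.101, 0.0], [-0.101, -0.995, 0.001], [0.0, -0.001, -1.0]]
wrist_force: [-0.2, -0.0, 1.1]
opening: 0.896
grip_force: 0.0
```

>>> move_arm:
  increments: "7.8 0 0 0.1 0 0 0; 5 0 0 0 0 0 0; 5 0 0 0 0 0 0; 5 0 0 0 0 0 0; 5 0 0 0 0 0 0; 5 0 0 0 0 0 0; 5 0 0 0 0 0 0"

```text
time_s: 13.45
position: [504.0, 254.7, 20.4]
tcp_rot: [[0.995, -0.101, -0.0], [-0.101, -0.995, 0.001], [-0.001, -0.001, -1.0]]
wrist_force: [-0.4, 0.7, 1.6]
opening: 0.685
grip_force: 30.0
```

Run:
```python
from h import *
np.set_printoptions(precision=2,suppress=True)
q=json.load(open('q.json'));T=[]
for i in range(12):
    p,R=now();d=cams.capture('wrist');C=-np.array(d['R']).T@d['t'];T.append(np.r_[p,R.T@(C-p)])
print(np.array(T))
t=boxT(q,[0,0,0])[0]
p=np.mean(T,0)[:3]
plan([(p+[0,0,180],R,7),([530,0,210],Rt(-1.5),9),(t+[0,0,230],Rt(-2.94+np.pi/2),9)],5,(p,R))
```

```text
[[ 504.02  254.72   20.44   78.28    0.31 -155.11]
 [ 504.01  254.73   20.44   78.29    0.32 -155.12]
 [ 504.01  254.74   20.44   78.29    0.33 -155.11]
 [ 504.    254.72   20.44   78.29    0.31 -155.12]
 [ 504.04  254.74   20.44   78.27    0.33 -155.11]
 [ 504.03  254.74   20.42   78.27    0.32 -155.12]
 [ 504.02  254.71   20.42   78.28    0.3  -155.12]
 [ 504.    254.73   20.42   78.29    0.32 -155.13]
 [ 504.03  254.72   20.43   78.27    0.31 -155.12]
 [ 504.03  254.72   20.43   78.27    0.32 -155.12]
 [ 504.01  254.72   20.43   78.29    0.32 -155.12]
 [ 504.02  254.71   20.43   78.28    0.31 -155.12]]
5 0 0 -2.57 0 0 0; 5 0 0 -2.57 0 0 0; 5 0 -0.01 -2.57 0 0 0; 5 -0.01 0 -2.58 0 0 0; 5 0 0 -2.57 0 0 0; 5 0 0 -2.57 0 0 0; 5 0 0 -2.57 0 0 0; 5 0.57 2.79 -0.11 0 0 -0.019; 5 0.52 2.79 -0.11 0 0 -0.019; 5 0.47 2.81 -0.11 0 0 -0.019
5 0.41 2.81 -0.11 0 0 -0.019; 5 0.36 2.82 -0.1 0 0 -0.02; 5 0.31 2.83 -0.11 -0.001 0 -0.019; 5 0.25 2.84 -0.11 0 0 -0.019; 5 0.19 2.83 -0.1 0 0 -0.019; 5 0.15 2.85 -0.11 0 0 -0.019; 5 0.55 3.1 -0.22 0 0 -0.015; 5 0.51 3.11 -0.22 0 0 -0.014; 5 0.46 3.12 -0.23 0 0 -0.015; 5 0.42 3.13 -0.22 0 0 -0.014
5 0.37 3.13 -0.22 0 0 -0.015; 5 0.32 3.13 -0.22 0 0 -0.014; 5 0.29 3.14 -0.23 0 0 -0.015; 5 0.23 3.15 -0.22 0 0 -0.014; 5 0.19 3.14 -0.22 0 0 -0.015
```

>>> move_arm:
  increments: "5 0 0 -0.5 0 0 0; 5 0 0 -1.5 0 0 0; 5 0 0 -2.6 0 0 0; 5 0 0 -2.6 0 0 0; 5 0 0 -2.6 0 0 0; 5 0 0 -2.6 0 0 0; 5 0 0 -2.6 0 0 0; 5 0 0 -2.6 0 0 0; 5 0.57 2 -0.11 0 0 -0.019; 5 0.52 2.79 -0.11 0 0 -0.019"

```text
time_s: 15.05
position: [510.9, 206.1, 200.4]
tcp_rot: [[0.998, -0.06, 0.002], [-0.06, -0.998, 0.001], [0.002, -0.001, -1.0]]
wrist_force: [-0.2, 0.1, -1.7]
opening: 0.685
grip_force: 30.0
```

>>> move_arm:
  increments: "5 0.47 2.81 -0.11 0 0 -0.019; 5 0.41 2.81 -0.11 0 0 -0.019; 5 0.36 2.82 -0.1 0 0 -0.02; 5 0.31 2.83 -0.11 0 0 -0.019; 5 0.25 2.84 -0.11 0 0 -0.019; 5 0.19 2.83 -0.1 0 0 -0.019; 5 0.15 2.85 -0.11 0 0 -0.019; 5 0.55 3.1 -0.22 0 0 -0.015; 5 0.51 3.11 -0.22 0 0 -0.014; 5 0.46 3.12 -0.23 0 0 -0.015"

```text
time_s: 16.05
position: [553.5, -85.3, 213.1]
tcp_rot: [[0.993, 0.115, -0.001], [0.115, -0.993, 0.0], [-0.001, -0.001, -1.0]]
wrist_force: [0.6, 0.5, -2.0]
opening: 0.684
grip_force: 30.0
```

>>> move_arm:
  increments: "5 0.42 3.13 -0.22 0 0 -0.014; 5 0.37 3.13 -0.22 0 0 -0.015; 5 0.32 3.13 -0.22 0 0 -0.014; 5 0.29 3.14 -0.23 0 0 -0.015; 5 0.23 3.15 -0.22 0 0 -0.014; 5 0.19 3.14 -0.22 0 0 -0.015; 5 0 0.8 0 0 0 0; 5 0 0 0 0 0 0; 5 0 0 0 0 0 0"

```text
time_s: 16.95
position: [600.9, -274.0, 225.3]
tcp_rot: [[0.98, 0.2, -0.003], [0.2, -0.98, 0.002], [-0.002, -0.003, -1.0]]
wrist_force: [0.0, 0.6, -1.6]
opening: 0.683
grip_force: 30.0
```

Run:
```python
from h import *
np.set_printoptions(precision=2,suppress=True)
for i in range(4): d=cap('wrist','w6.png')
print(*now(),bot.read_state()['opening'])
q=json.load(open('q.json'))
# expected pixel of corners with bias
b=np.array([.15,-1.39,0]);p,R=now();sh=R@b
B=np.array([[-93,-40.5,34],[-93,40.5,34],[-64,-40.5,34],[-64,40.5,34]])
uv=proj(d,boxT(q,B)+sh);print(uv)
im=cv2.imread('pics/w6.png')
for u in uv: cv2.drawMarker(im,tuple(int(round(x)) for x in u),(0,0,255),0,5,1)
o=[239,60];im=im[o[1]:o[1]+200,o[0]:o[0]+160]
cv2.imwrite('pics/w6c.png',cv2.resize(im,None,fx=3,fy=3,interpolation=cv2.INTER_CUBIC))
```

```text
[ 601.63 -273.78  225.6 ] [[ 0.98  0.2  -0.  ]
 [ 0.2  -0.98  0.  ]
 [-0.   -0.   -1.  ]] 0.6847259686748284
[[272.62 117.42]
 [363.72 117.54]
 [273.71 150.97]
 [362.59 151.09]]
```

View pics/w6c.png

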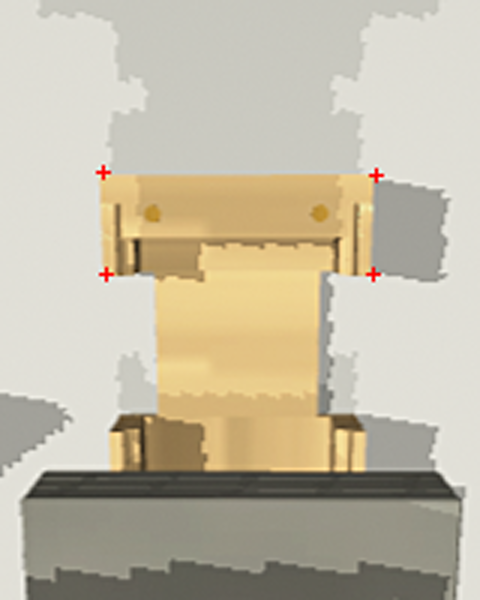

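Run:
```python
from h import *
np.set_printoptions(precision=2,suppress=True)
d=cap('wrist');p,R=now();b=np.array([.15,-1.39,0])
for bb in (b*0,b):
    X=np.array([[42,-30,9],[42,30,9],[42,-30,-9],[42,30,-9]])+bb
    print((proj(d,p+X@R.T)-[239,60]+.33)*3)
q=json.load(open('q.json'));c,s=np.cos(q[2]),np.sin(q[2]);M=np.array([[c,-s],[s,c]])
# box centre from lip corners seen, bias removed
uv=np.array([[100,175],[374,175],[103,274],[371,274]])/3+[238.67,59.67]
U=unproj(d,uv,34)-R@b;print((U[:,:2]-q[:2])@M,'tcp',(p[:2]-q[:2])@M)
```

```text
[[ 39.86 468.09]
 [437.03 467.91]
 [ 16.95 496.74]
 [459.74 496.53]]
[[ 30.6  467.12]
 [427.88 466.94]
 [  6.62 495.67]
 [449.55 495.45]]
[[-92.69 -40.79]
 [-92.79  40.47]
 [-64.14 -40.87]
 [-64.25  40.57]] tcp [-2.52 -0.65]
```

```bash
cat >> h.py <<'E'
def pose(th,gap,h,back=0,y=-0.1):
    q=json.load(open('q.json')); u=np.array([np.cos(th),np.sin(th)]);n=np.array([-u[1],u[0]])
    c=np.array([-85+18*u[1]+gap,h])+42*u+9.43*n+back*u
    return boxT(q,[c[0],y,c[1]+6])[0],Rt(q[2]+np.pi/2,-th)
E
python3 - <<'E'
from h import *
P,R=pose(.59,1.2,1,70)
plan([(P+[0,0,70],R,8),(P+[0,0,0],R,5)],5)
print(P,R)
E
```

```text
5 -0.21 0.01 0.98 0 -0.074 0; 5 -0.13 0.01 1 0 -0.073 0; 5 -0.06 0 1 0 -0.074 0.001; 5 0.01 0.01 1 0 -0.074 0; 5 0.09 0.01 1 0 -0.073 0; 5 0.16 0.01 0.99 -0.001 -0.074 0; 5 0.24 0 0.97 0 -0.073 0.001; 5 0.3 0.01 0.96 0 -0.074 0; 5 0.78 0 1.16 0 0 0; 5 0.78 0 1.17 0 0 0
5 0.78 0 1.16 0 0 0; 5 0.78 0 1.16 0 0 0; 5 0.78 0 1.17 0 0 0
[ 585.66079783 -277.85192657   77.14820517] [[ 0.81411324  0.20022998 -0.54509411]
 [ 0.16637924 -0.97974892 -0.11140016]
 [-0.55636102  0.         -0.83094068]]
```

>>> move_arm:
  increments: "5 -0.21 0.01 0.98 0 -0.074 0; 5 -0.13 0.01 1 0 -0.073 0; 5 -0.06 0 1 0 -0.074 0; 5 0.01 0.01 1 0 -0.074 0; 5 0.09 0.01 1 0 -0.073 0; 5 0.16 0.01 0.99 0 -0.074 0; 5 0.24 0 0.97 0 -0.073 0; 5 0.3 0.01 0.96 0 -0.074 0; 5 0.78 0 1.16 0 0 0; 5 0.78 0 1.17 0 0 0"

```text
time_s: 18.2
position: [586.2, -278.5, 117.7]
tcp_rot: [[0.815, 0.201, -0.544], [0.168, -0.98, -0.111], [-0.555, -0.001, -0.832]]
wrist_force: [0.7, -0.3, -0.9]
opening: 0.689
grip_force: 30.0
```

>>> move_arm:
  increments: "5 0.78 0 1.16 0 0 0; 5 0 0 0 0 0 0; 5 0 0 0 0 0 0; 5 0 0 0 0 0 0; 5 0 0 0 0 0 0"

```text
time_s: 18.7
position: [586.3, -279.5, 106.1]
tcp_rot: [[0.815, 0.2, -0.543], [0.166, -0.98, -0.111], [-0.555, 0.001, -0.832]]
wrist_force: [0.3, 0.3, -1.1]
opening: 0.687
grip_force: 30.0
```

Run:
```python
from h import *
print(*now(),bot.read_state()['joints'])
P,R=pose(.59,1.2,1,70)
P2,R=pose(.59,1.2,1,5)
plan([(P,R,5),(P2,R,10)],5)
```

```text
[ 586.27637984 -279.52042655  106.14997985] [[ 8.15317282e-01  2.00149706e-01 -5.43321106e-01]
 [ 1.66219983e-01 -9.79765147e-01 -1.11495174e-01]
 [-5.54642809e-01  5.93116702e-04 -8.32088338e-01]] [-0.45964191  0.93543969  1.07346115 -0.34827119  1.61397075  0.98086564]
5 0.32 -0.04 0.49 0 0 0; 5 0.31 -0.03 0.48 0 -0.001 0; 5 0.32 -0.04 0.49 0 0 0; 5 0.32 -0.03 0.48 0 -0.001 0; 5 0.32 -0.04 0.49 0 0 0; 5 0.65 0 0 0 0 0; 5 0.65 0 0 0 0 0; 5 0.65 0 0 0 0 0; 5 0.65 0 0 0 0 0; 5 0.65 0 0 0 0 0
5 0.65 0 0 0 0 0; 5 0.65 0 0 0 0 0; 5 0.65 0 0 0 0 0; 5 0.65 0 0 0 0 0; 5 0.65 0 0 0 0 0
```

>>> move_arm:
  increments: "5 0.32 -0.04 0.49 0 0 0; 5 0.31 -0.03 0.48 0 -0.001 0; 5 0.32 -0.04 0.49 0 0 0; 5 0.32 -0.03 0.48 0 -0.001 0; 5 0.32 -0.04 0.49 0 0 0; 5 0.65 0 0 0 0 0; 5 0.65 0 0 0 0 0; 5 0.65 0 0 0 0 0; 5 0 0 0 0 0 0; 5 0 0 0 0 0 0"

```text
time_s: 19.7
position: [601.2, -274.0, 65.0]
tcp_rot: [[0.813, 0.201, -0.547], [0.167, -0.98, -0.111], [-0.558, -0.001, -0.83]]
wrist_force: [0.0, -0.1, -1.2]
opening: 0.689
grip_force: 30.0
```

Run:
```python
from h import *
np.set_printoptions(precision=2,suppress=True)
print(now()[0],pose(.59,1.2,1,50.5)[0]);[cams.capture('wrist') for i in range(5)];print(now()[0])
P2,R=pose(.59,1.2,1,25)
plan([(P2,R,6)],5)
```

```text
[ 601.21 -274.     64.99] [ 601.54 -274.61   66.3 ]
[ 600.95 -274.25   65.41]
5 0.42 0.01 -0.02 0 0 0; 5 0.43 0.01 -0.02 0 0 0; 5 0.42 0 -0.01 0 0.001 0; 5 0.42 0.01 -0.02 0 0 0; 5 0.43 0.01 -0.02 0 0 0; 5 0.42 0.01 -0.01 0 0 0
```

>>> move_arm:
  increments: "5 0.42 0.01 -0.02 0 0 0; 5 0.43 0.01 -0.02 0 0 0; 5 0.42 0 -0.01 0 0.001 0; 5 0.42 0.01 -0.02 0 0 0; 5 0.43 0.01 -0.02 0 0 0; 5 0.42 0.01 -0.01 0 0 0; 5 0 0 0 0 0 0; 5 0 0 0 0 0 0; 5 0 0 0 0 0 0; 5 0 0 0 0 0 0"

```text
time_s: 20.95
position: [622.2, -270.4, 52.0]
tcp_rot: [[0.814, 0.2, -0.546], [0.167, -0.98, -0.111], [-0.557, -0.001, -0.831]]
wrist_force: [-1.4, 0.8, -1.1]
opening: 0.686
grip_force: 30.0
```

Run:
```python
from h import *
np.set_printoptions(precision=2,suppress=True)
s=bot.read_state();print(s['wrist_force'],s['torque']);print(now()[0],pose(.59,1.2,1,25)[0]);[cams.capture('wrist') for i in range(5)];print(now()[0])
P2,R=pose(.59,1.2,1,8)
plan([(P2,R,6)],5)
```

```text
[-1.39  0.75 -1.1 ] [ 0.11 -0.48 -0.04]
[ 622.23 -270.37   51.98] [ 622.3  -270.36   52.11]
[ 622.27 -270.32   51.87]
5 0.28 0 0 0 0 0; 5 0.28 0 -0.01 0 0 0; 5 0.28 0 0 0 0 0; 5 0.29 0 0 0 0 0; 5 0.28 0 -0.01 0 0.001 0; 5 0.28 0.01 0 -0.001 0 0
```

>>> move_arm:
  increments: "5 0.28 0 0 0 0 0; 5 0.28 0 -0.01 0 0 0; 5 0.28 0 0 0 0 0; 5 0.29 0 0 0 0 0; 5 0.28 0 -0.01 0 0 0; 5 0.28 0 0 0 0 0; 5 0 0 0 0 0 0; 5 0 0 0 0 0 0; 5 0 0 0 0 0 0"

```text
time_s: 22.1
position: [636.2, -266.3, 41.8]
tcp_rot: [[0.814, 0.201, -0.546], [0.168, -0.98, -0.109], [-0.556, -0.003, -0.831]]
wrist_force: [-2.0, 4.5, -2.2]
opening: 0.686
grip_force: 30.0
```

Run:
```python
from h import *
np.set_printoptions(precision=2,suppress=True)
s=bot.read_state();print(s['wrist_force'],s['torque']);print(now()[0],pose(.59,1.2,1,8)[0]);[cams.capture('wrist') for i in range(5)];print(now()[0])
P2,R=pose(.59,1.2,1,0)
plan([(P2,R,6)],5)
```

```text
[-2.01  4.51 -2.24] [ 0.98 -0.29 -0.31]
[ 636.21 -266.27   41.83] [ 636.14 -267.54   42.65]
[ 636.21 -266.26   41.82]
5 0.12 0.02 -0.01 0 0 0; 5 0.12 0.02 -0.01 -0.001 0 0.001; 5 0.12 0.02 -0.01 0 0 0; 5 0.12 0.02 0 -0.001 0 0; 5 0.13 0.02 -0.01 0 0 0.001; 5 0.12 0.02 -0.01 0 0 0
```

>>> move_arm:
  increments: "5 0 -0.08 0 0 0 0; 5 0 -0.08 -0.05 0 0 0; 5 0 0 0 0 0 0; 5 0 0 0 0 0 0; 5 0 0 0 0 0 0"

```text
time_s: 22.85
position: [636.5, -266.1, 43.0]
tcp_rot: [[0.814, 0.201, -0.545], [0.167, -0.98, -0.111], [-0.556, -0.0, -0.831]]
wrist_force: [0.6, 2.3, -3.1]
opening: 0.685
grip_force: 30.0
```

>>> move_arm:
  increments: "5 0 -0.08 0 0 0 0; 5 0 0 0 0 0 0; 5 0 0 0 0 0 0; 5 0 0 0 0 0 0"

```text
time_s: 23.25
position: [636.2, -265.7, 43.3]
tcp_rot: [[0.814, 0.2, -0.545], [0.166, -0.98, -0.112], [-0.557, 0.001, -0.831]]
wrist_force: [-0.3, -0.0, -1.6]
opening: 0.688
grip_force: 30.0
```

Run:
```python
from h import *
np.set_printoptions(precision=2,suppress=True)
[cams.capture('wrist') for i in range(3)];p,R=now();q=json.load(open('q.json'))
print(p,bot.read_state()['wrist_force'],bot.read_state()['torque'])
c,s=np.cos(q[2]),np.sin(q[2]);print((p[:2]-q[:2])@np.array([[c,-s],[s,c]]),pose(.59,1.2,1,8)[0])
```

```text
[ 636.02 -265.37   43.12] [-0.03  0.17 -0.84] [ 0.12 -0.45 -0.  ]
[-37.8   -2.24] [ 636.14 -267.54   42.65]
```

Run:
```python
from h import *
P2,R=pose(.59,1.2,1,0,-2.2)
print(P2);plan([(P2,R,6)],5)
```

```text
[ 642.22824137 -264.14790707   38.20293357]
5 0.13 0 0.01 0 0 0; 5 0.14 0 0.01 0 0 0; 5 0.13 0 0.01 0 0 0; 5 0.13 0 0.01 0 0 0; 5 0.14 0 0.01 0 0 0; 5 0.13 0 0.01 0 0 0
```

>>> move_arm:
  increments: "5 0.13 0 0.01 0 0 0; 5 0.14 0 0.01 0 0 0; 5 0.13 0 0.01 0 0 0; 5 0.13 0 0.01 0 0 0; 5 0.14 0 0.01 0 0 0; 5 0.13 0 0.01 0 0 0; 5 0 0 0 0 0 0; 5 0 0 0 0 0 0; 5 0 0 0 0 0 0"

```text
time_s: 24.3
position: [642.1, -263.8, 38.0]
tcp_rot: [[0.814, 0.2, -0.546], [0.167, -0.98, -0.111], [-0.557, -0.001, -0.831]]
wrist_force: [0.7, -0.5, -1.5]
opening: 0.686
grip_force: 30.0
```

Run:
```python
from h import *
np.set_printoptions(precision=2,suppress=True)
print(now()[0],bot.read_state()['torque'])
L=[(*pose(th,g,h,0,-2.2),n) for th,g,h,n in [(.45,1.6,1,4),(.3,2,1,4),(.15,2.4,.8,4),(.06,2.7,.8,3),(0,2.8,.6,3)]]
for a in L: print(a[0])
plan(L,5)
```

```text
[ 642.11 -263.77   38.04] [ 0.12 -0.5  -0.03]
[ 640.   -264.6    33.76]
[ 638.52 -264.91   28.42]
[ 637.97 -265.02   22.4 ]
[ 638.04 -265.     18.73]
[ 638.38 -264.94   16.03]
5 0.01 0.01 0.12 0 0.035 0; 5 0.01 0.01 0.12 0 0.035 0; 5 0.01 0.01 0.12 0 0.036 0; 5 0 0.01 0.12 -0.001 0.035 0; 5 0.02 0 0.14 0 0.037 0; 5 0.02 0 0.14 0 0.038 0; 5 0.01 0 0.13 0 0.037 0; 5 0.01 0 0.14 0 0.038 0.001; 5 0.03 0 0.15 0 0.037 0; 5 0.03 0 0.15 0 0.038 0
5 0.02 0 0.15 0 0.037 0; 5 0.01 0 0.15 0 0.038 0; 5 0.02 0 0.12 0 0.03 0; 5 0.02 0 0.12 0 0.03 0; 5 0.01 0 0.12 0 0.03 0; 5 0.02 0 0.09 0 0.02 0; 5 0.01 0 0.09 0 0.02 0; 5 0.02 0 0.09 0 0.02 0
```

>>> move_arm:
  increments: "5 0.01 0.01 0.12 0 0.035 0; 5 0.01 0.01 0.12 0 0.035 0; 5 0.01 0.01 0.12 0 0.036 0; 5 0 0.01 0.12 0 0.035 0; 5 0.02 0 0.14 0 0.037 0; 5 0.02 0 0.14 0 0.038 0; 5 0.01 0 0.13 0 0.037 0; 5 0.01 0 0.14 0 0.038 0; 5 0 0 0 0 0 0; 5 0 0 0 0 0 0"

```text
time_s: 25.3
position: [638.4, -265.1, 28.7]
tcp_rot: [[0.936, 0.2, -0.29], [0.191, -0.98, -0.059], [-0.296, -0.001, -0.955]]
wrist_force: [0.5, 0.1, -1.7]
opening: 0.687
grip_force: 30.0
```

Run:
```python
from h import *
np.set_printoptions(precision=2,suppress=True)
print(now()[0],bot.read_state()['torque'])
L=[(*pose(th,g,h,0,-2.2),n) for th,g,h,n in [(.15,2.4,.8,4),(.06,2.7,.8,3)]]
plan(L,5)
```

```text
[ 638.45 -265.09   28.69] [ 0.02 -0.22  0.04]
5 0.04 0 0.15 0 0.038 0; 5 0.03 -0.01 0.16 0 0.037 0; 5 0.02 0 0.15 0 0.038 0; 5 0.02 -0.01 0.16 -0.001 0.037 0; 5 0.02 0 0.12 0 0.03 0; 5 0.02 0 0.12 0 0.03 0; 5 0.01 0 0.12 0 0.03 0
```

>>> move_arm:
  increments: "5 0.04 0 0.15 0 0.038 0; 5 0.03 -0.01 0.16 0 0.037 0; 5 0.02 0 0.15 0 0.038 0; 5 0.02 0 0.16 0 0.037 0; 5 0.02 0 0.12 0 0.03 0; 5 0.02 0 0.12 0 0.03 0; 5 0.01 0 0.12 0 0.03 0; 5 0 0 0 0 0 0; 5 0 0 0 0 0 0"

```text
time_s: 26.2
position: [638.4, -264.9, 18.5]
tcp_rot: [[0.978, 0.201, -0.059], [0.2, -0.98, -0.011], [-0.06, -0.001, -0.998]]
wrist_force: [-0.1, -0.1, -1.3]
opening: 0.685
grip_force: 30.0
```

Run:
```python
from h import *
np.set_printoptions(precision=2,suppress=True)
print(now()[0],bot.read_state()['torque'])
L=[(*pose(th,g,h,0,-2.2),n) for th,g,h,n in [(0,2.8,.5,4)]]
plan(L,5)
```

```text
[ 638.41 -264.91   18.46] [ 0.   -0.05 -0.05]
5 0 0 0.06 0 0.015 0; 5 0 0 0.07 0 0.015 0; 5 0.01 0 0.06 0 0.015 0; 5 0 0 0.06 -0.001 0.015 0
```

>>> move_arm:
  increments: "5 0 0 0.06 0 0.015 0; 5 0 0 0.07 0 0.015 0; 5 0.01 0 0.06 0 0.015 0; 5 0 0 0.06 0 0.015 0; 5 0 0 0 0 0 0; 5 0 0 0 0 0 0"

```text
time_s: 26.8
position: [638.0, -264.9, 16.0]
tcp_rot: [[0.98, 0.2, 0.0], [0.2, -0.98, 0.001], [0.0, -0.001, -1.0]]
wrist_force: [0.4, -0.1, -1.2]
opening: 0.685
grip_force: 30.0
```

Still hanging freely (−1.2 N = weight). Lower gently to contact, then release.

>>> move_arm:
  increments: "5 0 0 0.05 0 0 0; 5 0 0 0.05 0 0 0; 5 0 0 0 0 0 0; 5 0 0 0 0 0 0"

```text
time_s: 27.2
position: [638.4, -265.0, 15.5]
tcp_rot: [[0.98, 0.201, 0.001], [0.201, -0.98, 0.0], [0.001, -0.0, -1.0]]
wrist_force: [-0.8, -1.2, 2.6]
opening: 0.686
grip_force: 30.0
```

>>> move_arm:
  increments: "7.2 0 0 0 0 0 0; 7.2 0 0 0 0 0 0; 7.2 0 0 0 0 0 0; 7.2 0 0 0 0 0 0; 7.2 0 0 -0.5 0 0 0; 7.2 0 0 -1.5 0 0 0; 7.2 0 0 -3 0 0 0; 7.2 0 0 -4 0 0 0; 7.2 0 0 -4 0 0 0; 7.2 0 0 -4 0 0 0"

```text
time_s: 28.2
position: [638.2, -265.0, 188.0]
tcp_rot: [[0.98, 0.2, 0.001], [0.2, -0.98, 0.0], [0.001, 0.0, -1.0]]
wrist_force: [0.4, -0.9, 0.0]
opening: 0.83
grip_force: 0.0
```

>>> move_arm:
  increments: "7.2 -1 0 -4 0 0 0; 7.2 -1 0 -4 0 0 0; 7.2 -1 0 0 0 0 0; 7.2 0 0 0 0 0 0; 7.2 0 0 0 0 0 0"

```text
time_s: 28.7
position: [608.1, -270.6, 264.6]
tcp_rot: [[0.98, 0.2, -0.001], [0.2, -0.98, 0.002], [-0.0, -0.002, -1.0]]
wrist_force: [0.0, -0.6, 0.6]
opening: 0.825
grip_force: 0.0
```

Run:
```python
from h import *
d=cap('wrist','w7.png');print(now()[0],bot.read_state()['wrist_force'])
q=json.load(open('q.json'))
uv=proj(d,boxT(q,[[-93,-40,34],[93,40,34]]));o=np.maximum((uv.min(0)-20).astype(int),0);e=(uv.max(0)+20).astype(int);print(o,e)
im=cv2.imread('pics/w7.png')[o[1]:e[1],o[0]:e[0]];f=min(4,590/im.shape[0]);print(f)
cv2.imwrite('pics/w7c.png',cv2.resize(im,None,fx=f,fy=f,interpolation=cv2.INTER_CUBIC))
```

```text
[ 608.15461145 -270.51900705  263.8139323 ] [-0.34177101 -0.43851264 -0.48817519]
[260 106] [375 317]
2.796208530805687
```

View pics/w7c.png

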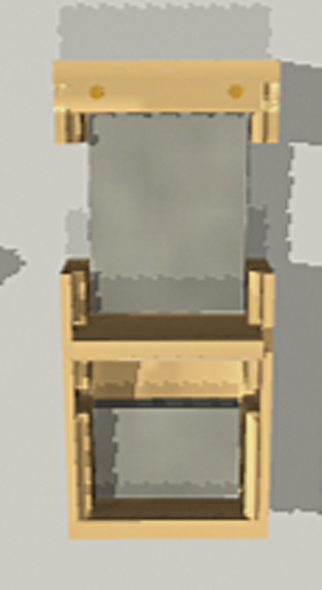

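Run:
```python
from h import *
np.set_printoptions(precision=1,suppress=True)
d=cap('wrist');q=json.load(open('q.json'));c,s=np.cos(q[2]),np.sin(q[2])
f=2.796;U=lambda uv,z:(unproj(d,np.array(uv)/f+[259.7,105.7],z)[:,:2]-q[:2])@np.array([[c,-s],[s,c]])
print('stack near end',U([[95,312],[244,310]],24),'div top',U([[63,342],[270,342],[64,360],[268,359]],54))
print(bot.sign_off())
```

```text
stack near end [[  1.3 -30. ]
 [  0.5  28.2]] div top [[  5.7 -39.8]
 [  5.7  35.6]
 [ 12.5 -39.6]
 [ 12.1  35. ]]
the job is handed in; nothing more can be done
None
```

The divider is home in the front guides, the three tiles lie flat in the bay under the lip, and the job is handed in. The last image looked right, but sign-off returned no verdict.

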